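Seat a drill chuck's taper shank with a mallet

TASK

Take the drill chuck out of the wooden rack, set its taper shank loosely into the upright steel socket without forcing it by hand, and let go. Then take the mallet and drive the chuck home with light taps on its nose until it is fully home: wedged tight against the stop in the socket, where it goes no deeper (its collar stays somewhat above the rim). Stand or lay the mallet back down on the bench, away from the socket, and leave everything else where it is.

Things in the scene. Friction and masses are not known exactly. Their poses are not given: they have to be found in the camera images.
- chuck: Dark steel drill chuck, nose up, about 0.35 kg (+-20 %), hanging by its collar in one of the rack's three holes; the only tool there with a wide cylindrical body. Origin: centre of the collar's underside; z up along its axis. Collar 48 mm wide, 8 mm tall; above it a round body 40 mm wide, from 8 to 46 mm above the origin, then a cone to the nose.
- chuck_nose (a point): Centre of the chuck's flat nose, 26 mm wide, 62 mm above its origin: the place to tap. Blows or pushes over 35 N bruise it.
- chuck_tip (a point): Tip of the chuck's bright taper shank, 50 mm below its origin. The shank is 26 mm wide at the collar and narrows 1:10 a side to 17 mm near the tip, which is chamfered to 12 mm.
- socket_mouth (a point): Centre of the flat rim of the upright taper socket, 75 mm above the bench, z up. Steel sleeve 64 mm wide, bore 40 mm; in it an insert with four stiff sprung segments that form the tapered hole (19 mm wide at its top, 1:10 a side) and a hard stop for the tip. The insert sits 0 to 18 mm deep, which nothing tells, so home is the collar 2 to 20 mm above this rim.
- socket_base (a point): Centre of the underside of the socket's fixed blue base plate, 100 mm square, 12 mm thick. Set in loosely, the shank sticks 8 to 13 mm short of home, upright. From there the push needed grows about evenly to 10 to 20 N (hidden friction) near home; at the hard stop the chuck goes no further and the force jumps. Friction holds it where it is left.
- pin (a joint): Travel (m) of the sprung knock-out pin, 7 mm thick, standing in the middle of the socket's stop at the bottom of the hole: 0 when the shank does not reach it, then the shank pushes it down over the last 4 mm; 0.004 when the shank is home on the stop. Its spring is weak (under 2 N). The hand must be off the chuck once the pin is pushed by 0.001.
- mallet: Dead-blow mallet, 0.38 kg, standing on one rubber face. Origin: centre of that lower face; z up; the handle leaves the head towards -x. Head 46 x 46 mm, 90 mm tall, faces 44 mm square at bottom and top. Wooden handle 22 mm thick, 130 mm long, level, centred 45 mm above the lower face. The head can be gripped from above across y and its lower face used to tap.
- rack: Fixed wooden block rack, 70 x 210 mm, 60 mm tall, origin under its centre; three holes of 35 mm along its y axis at -70, 0 and +70 mm, each holding one upright tool by its collar.
- centre: Bystander: a small steel lathe centre with a pointed top, 44 mm wide, 48 mm tall above the rack, in one of the rack's holes; to be left alone. Origin at the underside of its flange, on the rack's top.
- countersink: Bystander: a small steel countersink with a thin stem, 42 mm wide flange, 56 mm tall above the rack, in one of the rack's holes; to be left alone. Origin at the underside of its flange, on the rack's top.
- jar: Bystander: glass jar with steel cap, 60 mm wide, 80 mm tall; to be left alone. Origin at the centre of its underside.
- wrench: Bystander: steel wrench lying flat; to be left alone. Origin at the centre of its underside.
- driver: Bystander: screwdriver with a black handle, lying; to be left alone. Origin at the centre of its underside.
- tape: Bystander: grey tape measure, 65 x 35 x 60 mm; to be left alone. Origin at the centre of its underside.
- key: Bystander: small steel T-shaped chuck key, 70 mm long, lying; to be left alone. Origin at the end of its shaft near the crossbar, on its underside.
- offcut: Bystander: flat piece of wood, 50 x 140 x 22 mm; to be left alone. Origin at the centre of its underside.
There are look-alikes about, which are no part of the job. What is shaped like the chuck but blue or pink is not meant.

How it is judged (in metres and radians):
On the way, in this order (a step that is already met when the one before it is completed fails the run):
1. the chuck stands in the socket, released, not yet driven home (z of chuck in the frame of socket_mouth below 0.036 m and horizontal distance between chuck and socket_mouth below 0.004 m and angle between chuck's own z axis and vertical below 0.08 rad and value of joint pin below 0.001 m and contact force between the fingers and chuck below 0.1 N), for 0.2 s.
2. the mallet bears on the chuck while it is not yet home (contact force between mallet and chuck above 3 N and value of joint pin below 0.002 m and horizontal distance between chuck and socket_mouth below 0.005 m).
3. the chuck is home: it has pushed the knock-out pin down by over 2.5 mm (value of joint pin above 0.0025 m and horizontal distance between chuck and socket_mouth below 0.003 m and angle between chuck's own z axis and vertical below 0.05 rad), for 0.2 s.
At the end, for the whole second after the job is handed in: The chuck is home (knock-out pin pushed down by over 2.5 mm, that is within 1.5 mm of the stop), within 3 mm of the socket's axis and 3 degrees of upright; the mallet rests on the bench (lower face under 60 mm high), its head over 80 mm from the socket's axis; both at rest (all of step 3 and linear speed of each of chuck, mallet below 0.02 m/s and height (world z) of mallet below 0.06 m and horizontal distance between mallet and socket_mouth above 0.08 m); the robot touches nothing.
It fails at once if the mallet strikes or presses the chuck with more than 35 N (contact force between mallet and chuck above 35 N).
It fails at once if the hand is on the chuck when it has already pushed the knock-out pin by over 1 mm (value of joint pin above 0.001 m and contact force between any of the fingers, the arm and chuck above 0.5 N).
It fails at once if one of the bystanders is moved by more than 25 mm (distance of any of centre, countersink, jar, wrench, driver, tape, key, offcut from where it was at the start of the episode above 0.025 m).
It also fails if it takes over 72 s, if anything falls off the work surface, if the arm or the gripper's body presses on something with over 40 N, if the wrist force passes 120 N, or if a joint passes its speed limit or range.

ROBOT

A 7-joint arm with a two-finger parallel gripper is mounted at the origin on the work surface. World frame = base frame: x ahead of the robot, y to its left, z up, the work surface at z = 0. Lengths are in mm, angles in rad, forces in N, time in s.
With the tool pointing down it reaches from about 400 to 875 mm from the base axis. Payload 4.4 kg.
Tool frame: the origin (TCP) lies at the very end of the fingers, on their centre line; the grasp point (between the pads) lies 19 mm behind it; z points along the fingers, y is the line along which they close (so a half turn about z gives the same grasp; the last joint's range is limited). The gripper opens to 85 mm and grips with 20 to 120 N. Pads are 22 mm wide; open, the fingers measure 114 mm over their backs; the gripper's body (76 mm by 85 mm) begins 54 mm behind the grasp point. The pads swing forward as they close: fully open they stand 13 mm farther back than shut.
Start: joints at [1.259, 0.628, 0.038, 1.517, -0.027, 0.996, -0.02], TCP at [158.193, -630.47, 231.313] pointing down, gripper open.
Joint ranges: [-3.06, 3.06], [-0.37, 2.12], [-1.25, 1.32], [0.18, 2.47], [-1.1, 4.24], [0.23, 1.98], [-2.94, 2.94]. Speed limits (rad/s): [2.57, 2.57, 3.14, 3.14, 3.14, 3.14, 3.14].

INTERFACE

Orientations are given as [roll, pitch, yaw] about the fixed x, y, z axes, in that order (R = Rz(yaw) Ry(pitch) Rx(roll)).
In Python, from cell import read_state, get_image, camera_info, finish_job gives the robot as it stands.
- The arm moves only by the tool play_rows, never from a script. Its argument "deltas" is one flat list of numbers, 7 for each row, row after row: the shift along the tool's x, y, z in mm, then the turn, a rotation vector about the tool's x, y, z in rad, then the opening, from 0 (shut) to 1 (fully open). In form: [dx, dy, dz, ax, ay, az, grip, dx, dy, dz, ax, ay, az, grip, ...]. A call has 1 to 10 rows; each row is the pose to reach, as a shift and turn from the pose commanded when the call began, along the tool's axes at that moment; what a row does not reach only later rows make up. A row lasts 1/8 s, in which the tool goes at most 62.5 mm and 10.7 degrees, less where a joint would pass 70% of its speed; a pose out of reach is approached as far as the arm can. A call with a gripper value outside its range is refused whole. The fingers move at their own pace and stop on an object; the grip force is fixed at half the most. Time passes only in rows, so rows that repeat a pose let the fingers close. It gives the time, the measured TCP pose, the force, the opening and the grip force at its end, in the units of the state.
- read_state(): the state, without advancing time (a new reading comes with each control period).
- get_image(name): name is "scene" or "top" or "wrist"; returns the picture (384x512x3 uint8, red, green, blue); there is no depth.
- camera_info(name): a dict with "fx", "fy", "cx", "cy" (pixels), "distortion" ([k1, k2, p1, p2, k3] as OpenCV has them; the pictures are not rectified), "T" (4x4, takes a point from camera to world coordinates). Camera axes: x right, y down, z forward; pixel columns grow to the right and rows downward; lengths in mm; the calibration is good to about 2 mm. A picture is of the moment at which its call begins: read the wrist's pose just before it. camera_info takes no time and is no camera call; for the wrist camera it gives the pose at the moment of the call.
- finish_job(): hands the job in; it is judged then, once.
The state is a dict: "clock": time; "qpos": joint angles; "qd": joint speeds; "tau": joint torques, N m; "eef_pos": TCP position; "tool_rot": TCP orientation; "force": force on the tool from outside, world axes, zero at the start; "torque": the same for the moment, N m; "width": finger opening in mm; "gripper_force": force on a finger pad.
Only numpy, scipy, OpenCV 4.12 (cv2) and the standard library are available. Lean on these libraries where they do the work, as an engineer would, in place of code of your own. Each camera call takes 0.05 s, during which the arm holds its last target. There are 200 camera calls.

## Working session

There is one attempt and no reset: what is moved stays moved. The work goes in short steps, Python scripts to look and compute and a tool call to move; the robot and the scene stay as the last step left them, time stands still between calls to the robot, and variables do not carry over. Pictures are saved under pics/ and viewed, at most 10 in all, crops included, and the job is handed in when it is done.

Besides the shell and the picture viewer there is one more tool, called after ">>>" by a JSON object that holds its "op" and its "data", one argument or row to a line. play_rows: Moves the arm, as the interface text tells. Its arguments: {"type":"object","properties":{"deltas":{"type":"array"}},"required":["deltas"]}

```bash
mkdir -p pics; ls
cat > h.py <<'E'
import numpy as np, cv2
from cell import read_state,get_image,camera_info,finish_job
def info(n):
    c=camera_info(n);K=np.array([[c['fx'],0,c['cx']],[0,c['fy'],c['cy']],[0,0,1]],float)
    return K,np.array(c['distortion'],float),np.array(c['T'],float)
def ray(n,uv,I=None):
    K,d,T=I or info(n)
    p=cv2.undistortPoints(np.array(uv,float).reshape(-1,1,2),K,d).reshape(-1,2)
    return T[:3,3],np.c_[p,np.ones(len(p))]@T[:3,:3].T
def onz(n,uv,z,I=None):
    o,r=ray(n,uv,I); return o+r*((z-o[2])/r[:,2])[:,None]
def proj(n,P,I=None):
    K,d,T=I or info(n);Ti=np.linalg.inv(T)
    return cv2.projectPoints(np.array(P,float).reshape(-1,1,3),cv2.Rodrigues(Ti[:3,:3])[0],Ti[:3,3],K,d)[0].reshape(-1,2)
def save(n,im,crop=None,s=1):
    if crop: im=im[crop[1]:crop[3],crop[0]:crop[2]]
    cv2.imwrite('pics/'+n,cv2.resize(im[:,:,::-1],None,fx=s,fy=s,interpolation=cv2.INTER_CUBIC))
E
python3 - <<'E'
from h import *
a=get_image('top');b=get_image('scene')
np.save('top.npy',a);np.save('scene.npy',b)
save('top.png',a,None,1.5);save('scene.png',b,None,1.5)
for n in('top','scene','wrist'):print(n,info(n)[2].round(2).tolist(),info(n)[0][0,0])
print(read_state())
E
```

```text
pics
top [[0.0, -0.99, 0.16, 449.95], [-1.0, -0.0, 0.01, 23.2], [-0.01, -0.16, -0.99, 919.59], [0.0, 0.0, 0.0, 1.0]] 350.0663242081868
scene [[-0.84, 0.44, -0.31, 943.38], [0.54, 0.69, -0.48, 599.06], [0.0, -0.57, -0.82, 1078.09], [0.0, 0.0, 0.0, 1.0]] 401.7976702979966
wrist [[0.24, -0.93, -0.28, 230.47], [-0.97, -0.23, -0.07, -611.17], [-0.0, 0.29, -0.96, 373.93], [0.0, 0.0, 0.0, 1.0]] 284.94134697151173
{'clock': 0.1, 'qpos': array([ 1.25922274,  0.62925573,  0.03843311,  1.51826838, -0.0270243 ,
        0.99628637, -0.01999658]), 'qd': array([ 1.87175269e-03, -1.19692916e-03,  4.53927085e-05, -2.60672534e-03,
        3.39713885e-04, -1.15980924e-03, -7.97848574e-04]), 'tau': array([ 3.61172366e-03, -5.64528716e+01,  1.23097122e+00, -1.93971097e+01,
        1.13815820e-02,  5.47592615e-03, -2.17650324e-05]), 'eef_pos': array([ 158.05726692, -629.9165984 ,  230.4793396 ]), 'tool_rot': array([-3.13989197e+00, -1.00574721e-05,  2.45773186e-01]), 'force': array([ 0.16075176,  0.20788398, -0.43318876]), 'torque': array([ 0.02032388,  0.01454511, -0.02559325]), 'gripper_force': 0.0, 'width': 85.52165196524736}
```

View pics/top.png

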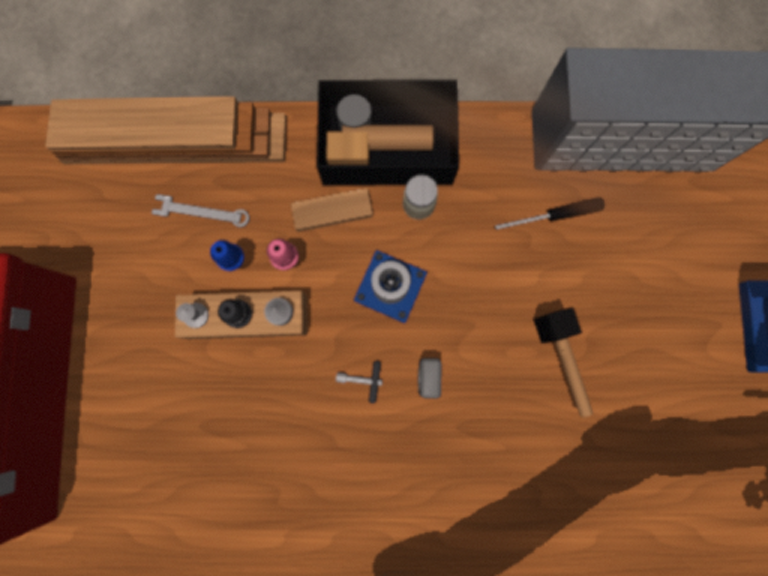

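View pics/scene.png

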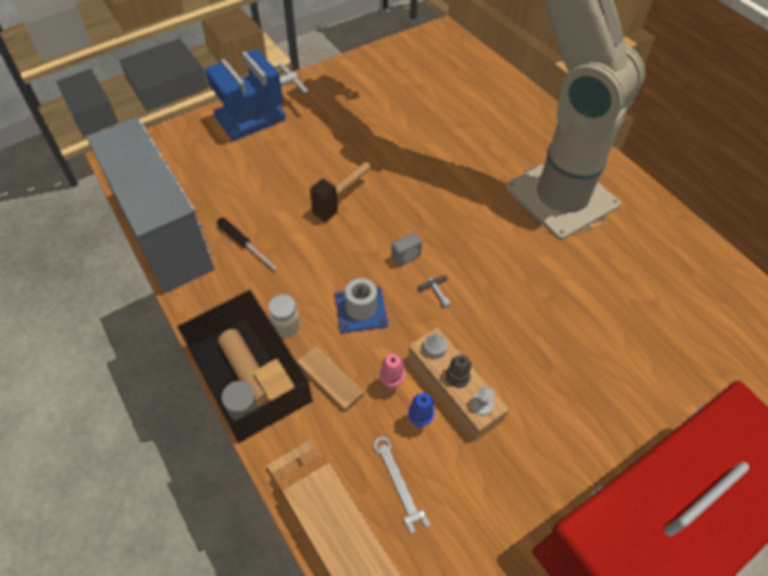

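Both views show the candidates for the chuck (1.5x top view): the dark one in the rack's middle hole (235,312), a blue one (227,254) and a pink one (282,253) standing on the bench. The dark one fits, because it has a wide body and hangs in the rack. Next I'll take an enlarged crop and measure.

Run:
```python
from h import *
a=np.load('top.npy');b=np.load('scene.npy')
s=lambda im,c:cv2.resize(im[c[1]:c[3],c[0]:c[2]],(400,300),interpolation=cv2.INTER_CUBIC)
A=np.vstack([np.hstack([s(a,(110,150,210,225)),s(b,(255,210,355,285))]),np.hstack([s(a,(220,150,300,210)),s(a,(340,190,420,250))])])
save('crop.png',A)
def blobs(im,m,off,lab,mn=20):
    n,l,st,c=cv2.connectedComponentsWithStats(m.astype(np.uint8))
    for i in range(1,n):
        if st[i,4]>mn: print(lab,c[i].round(1)+off,st[i])
hsv=cv2.cvtColor(a,cv2.COLOR_RGB2HSV);H,S,V=[hsv[:,:,i].astype(int) for i in range(3)]
sub=np.s_[150:290,100:440];off=np.array([100,150])
blobs(a,((V<60))[sub],off,'dark');blobs(a,((S<70)&(V>110))[sub],off,'bright');blobs(a,((H>100)&(H<130)&(S>120)&(V>60))[sub],off,'blue')
```

```text
dark [158.1 166.2] [55 13  8  7 25]
dark [259.8 187.1] [154  32  13  12 101]
dark [156.8 207.9] [ 46  50  22  18 296]
dark [371.  216.4] [256  56  31  22 502]
dark [250.5 246.9] [148  91   5  13  36]
dark [248.7 261.1] [147 106   4  12  30]
bright [260.1 186.5] [148  24  26  26 326]
bright [183.8 209.4] [ 77  49  16  18 156]
bright [127.  210.4] [ 18  52  21  17 200]
bright [286.6 252.6] [182  92  10  23 187]
bright [234.8 252.6] [124  99  24   7  92]
blue [150.5 170.3] [ 41  11  21  19 267]
blue [259.7 194.8] [137  20  47  44 579]
```

View pics/crop.png

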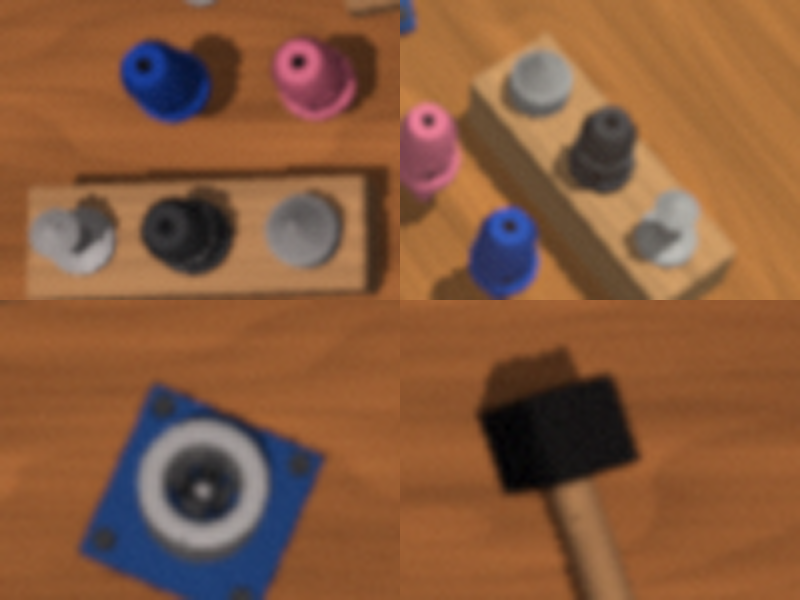

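The crop confirms it: the middle rack item is the black chuck, with its nose hole at top px (152,205.5) and scene px (308.2,239.5). The socket rim is centred at top px about (260.5,186.6). The mallet's head is at (371,216), with its handle pointing toward the robot.

Run:
```python
from h import *
def tri(p,q):
    o1,r1=ray('top',[p]);o2,r2=ray('scene',[q]);A=np.c_[r1[0],-r2[0]]
    t=np.linalg.lstsq(A,o2-o1,rcond=None)[0];x,y=o1+t[0]*r1[0],o2+t[1]*r2[0];return (x+y)/2,np.linalg.norm(x-y)
print('nose top',onz('top',[(152,205.5)],122),'scene',onz('scene',[(308.2,239.5)],122),tri((152,205.5),(308.2,239.5)))
print('sock top',onz('top',[(260.5,186.6)],75),'scene',onz('scene',[(240.5,191.5)],75))
print('rack ends z60',onz('top',[(117.3,197),(201,194)],60),'corners',onz('top',[(117.3,222),(202,222)],60))
# mallet: lower-right crop: top face corners 
c=np.array([(525,400),(610,376),(640,458),(550,483)])-[400,300]
P=onz('top',c/5+[340,190],90);print('mallet top',P,P.mean(0))
print('handle end z45',onz('top',[(586/1.5,413/1.5),(556/1.5,340/1.5)],56))
print('jar',onz('top',[(421/1.5,185/1.5)],80),'tape',onz('top',[(286.6,248)],60),'key',onz('top',[(234.8,252.6)],10))
print('pink,blue',onz('top',[(282/1.5,245/1.5),(220/1.5,247/1.5)],62))
```

```text
nose top [[539.0145526  264.16762343 122.        ]] scene [[535.6005631  266.85923215 122.        ]] (array([537.37885651, 265.58930426, 122.06084337]), np.float64(4.321588260862629))
sock top [[591.15939111  13.89718725  75.        ]] scene [[588.62817802   9.630907    75.        ]]
rack ends z60 [[567.07645384 371.50562148  60.        ]
 [574.90980929 161.61734921  60.        ]] corners [[504.72831218 367.61125775  60.        ]
 [505.45693092 157.39483731  60.        ]]
mallet top [[ 532.3218205  -235.00075202   90.        ]
 [ 543.81364587 -276.49450588   90.        ]
 [ 504.63638538 -288.76836803   90.        ]
 [ 492.88234324 -245.09929034   90.        ]] [ 518.41354875 -261.34072907   90.        ]
handle end z45 [[ 376.96656902 -301.14561078   56.        ]
 [ 494.47542582 -257.74268047   56.        ]]
jar [[751.22929846 -36.79143228  80.        ]] tape [[442.83806463 -49.40621611  60.        ]] key [[430.58647612  79.14341322  10.        ]]
pink,blue [[652.5880226  196.18353427  62.        ]
 [649.25803491 300.92076466  62.        ]]
```

```bash
cat >> h.py <<'E'
from scipy.spatial.transform import Rotation as Ro
def delta(*tg):
    "tg: (x,y,z,yaw) world -> rows in tool frame from measured pose"
    s=read_state();R=Ro.from_euler('xyz',s['tool_rot'])
    print('now',s['clock'],s['eef_pos'].round(1),s['tool_rot'].round(4),'F',s['force'].round(2),s['width'],s['gripper_force'])
    for x,y,z,w in tg:
        d=R.inv().apply(np.array([x,y,z])-s['eef_pos']);q=(R.inv()*Ro.from_euler('xyz',[np.pi,0,w])).as_rotvec()
        print([round(float(v),1) for v in d],q.round(4).tolist())
E
python3 - <<'E'
from h import *
delta((450,-400,240,.75),(580,0,240,1.2),(537,265.5,200,1.571))
E
```

```text
now 0.1 [ 158.1 -629.9  230.5] [-3.1399 -0.      0.2458] F [ 0.16  0.21 -0.43] 85.52165196524736 0.0
[339.1, -152.0, -9.3] [-0.0017, -0.0004, -0.5042]
[562.5, -508.3, -8.7] [-0.0016, -0.0008, -0.9542]
[585.4, -776.3, 31.8] [-0.0014, -0.0011, -1.3252]
```

>>> {"op": "play_rows", "data": {
  "deltas": [56,-25,-2,0,0,-0.08,1,113,-50,-4,0,0,-0.17,1,170,-76,-6,0,0,-0.25,1,226,-101,-8,0,0,-0.34,1,283,-127,-9,0,0,-0.42,1,339,-152,-9,0,0,-0.5,1,370,-203,-9,0,0,-0.57,1,402,-254,-9,0,0,-0.63,1,434,-305,-9,0,0,-0.7,1,466,-356,-9,0,0,-0.76,1]
}}

```text
clock: 1.35
eef_pos: [523.8, -169.9, 240.1]
tool_rot: [-3.141, 0.0, 1.008]
force: [1.0, -0.4, -0.1]
width: 85.6
gripper_force: 0.0
```

Run:
```python
from h import *
delta((580,0,240,1.2),(537,265.5,200,1.571))
```

```text
now 1.35 [ 523.8 -169.9  240.1] [-3.1413e+00  1.0000e-04  1.0077e+00] F [ 0.97 -0.45 -0.11] 85.630540163602 0.0
[173.7, -43.2, 0.1] [-0.0003, 0.0001, -0.1923]
[375.3, -221.2, 40.1] [-0.0003, 0.0001, -0.5633]
```

>>> {"op": "play_rows", "data": {
  "deltas": [50,-11,10,0,0,-0.14,1,100,-22,20,0,0,-0.28,1,150,-33,30,0,0,-0.42,1,189,-41,40,0,0,-0.563,1,189,-41,40,0,0,-0.563,1,189,-41,40,0,0,-0.563,1]
}}

```text
clock: 2.1
eef_pos: [589.7, 8.8, 199.9]
tool_rot: [-3.14, 0.001, 1.567]
force: [0.1, 0.4, -0.1]
width: 85.6
gripper_force: 0.0
```

Run:
```python
from h import *
I=info('wrist');im=get_image('wrist');np.save('ws.npy',im)
save('ws.png',im)
print(proj('wrist',[(590,12,75)],I),I[2].round(3).tolist())
np.save('wsI.npy',np.array(I,dtype=object),allow_pickle=True)
delta((537,265.5,200,1.571))
```

```text
[[252.82960311 183.87370849]] [[1.0, -0.004, -0.003, 590.174], [-0.005, -0.956, -0.293, 84.281], [-0.002, 0.293, -0.956, 343.273], [0.0, 0.0, 0.0, 1.0]]
now 2.15 [589.8   8.1 200.2] [-3.1409e+00  1.3000e-03  1.5663e+00] F [-0.45  0.3  -0.47] 85.65117714860368 0.0
[257.2, -53.9, -0.1] [-0.0007, 0.0013, -0.0047]
```

View pics/ws.png

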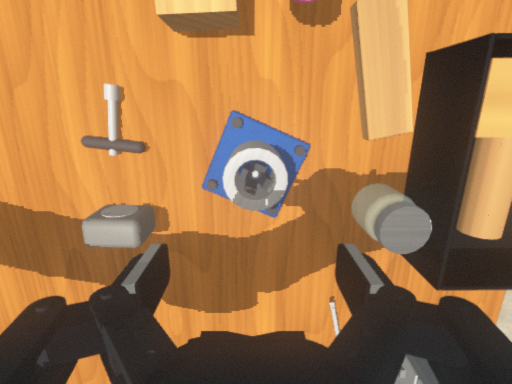

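Run:
```python
from h import *
im=np.load('ws.npy');I=tuple(np.load('wsI.npy',allow_pickle=True))
hsv=cv2.cvtColor(im,cv2.COLOR_RGB2HSV)
m=((hsv[:,:,1]<60)&(hsv[:,:,2]>120)).astype(np.uint8);m[:130]=0;m[220:]=0;m[:,:210]=0;m[:,300:]=0
# brightness of ring vs side
for u in(255,):print([int(v) for v in hsv[135:220:3,u,2]]) 
c=max(cv2.findContours(m,cv2.RETR_EXTERNAL,cv2.CHAIN_APPROX_NONE)[0],key=len)
e=cv2.fitEllipse(c);print(e,cv2.boundingRect(c))
print(onz('wrist',[e[0],(255.5,174.5)],75,I))
k=cv2.morphologyEx(1-m,cv2.MORPH_OPEN,np.ones((3,3)))
n,l,st,ce=cv2.connectedComponentsWithStats(1-m)
for i in range(n): 
  if 100<st[i,4]<5000: print('hole',st[i],ce[i],onz('wrist',[ce[i]],75,I))
```

```text
[198, 196, 130, 133, 146, 240, 239, 235, 208, 84, 110, 115, 223, 237, 157, 83, 84, 82, 102, 105, 125, 132, 154, 149, 146, 183, 230, 227, 228]
((254.6257781982422, 176.1684112548828), (64.6534423828125, 68.65961456298828), 2.2472856044769287) (222, 141, 67, 71)
[[591.7662695   19.70188303  75.        ]
 [592.613192    21.35118157  75.        ]]
hole [ 210  130   90   88 2900] [254.01862069 176.02103448] [[591.17980532  19.85054588  75.        ]]
hole [237 161  36  35 746] [255.66085791 176.1461126 ] [[592.76675486  19.71986906  75.        ]]
```

>>> {"op": "play_rows", "data": {
  "deltas": [60,-13,0,0,0,0,1,120,-27,0,0,0,0,1,180,-40,0,0,0,0,1,230,-51,0,0,0,0,1,254,-54,0,0,0,0,1,254,-54,0,0,0,0,1,254,-54,0,0,0,0,1,254,-54,0,0,0,0,1]
}}

```text
clock: 3.15
eef_pos: [537.5, 261.3, 200.3]
tool_rot: [3.141, 0.001, 1.565]
force: [-0.4, 0.2, 0.3]
width: 85.4
gripper_force: 0.0
```

Run:
```python
from h import *
I=info('wrist');im=get_image('wrist');np.save('wc.npy',im)
save('wc.png',im)
print(proj('wrist',[(537.4,265.5,122)],I))
np.save('wcI.npy',np.array(I,dtype=object),allow_pickle=True)
delta((537,265.5,75,1.571))
```

```text
[[252.19790725 197.5770405 ]]
now 3.2 [537.4 261.7 200.4] [3.1413e+00 1.0000e-03 1.5657e+00] F [-0.85 -0.52  0.34] 85.57438870704571 0.0
[3.9, -0.4, 125.3] [0.0002, 0.001, -0.0053]
```

View pics/wc.png

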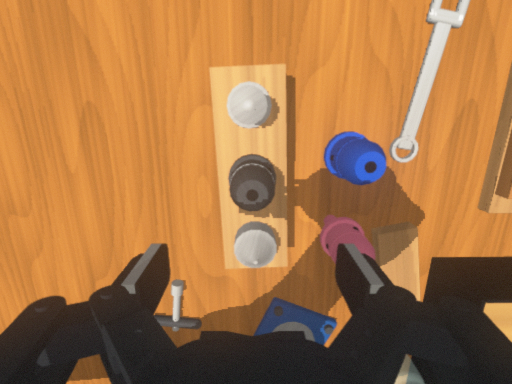

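Run:
```python
from h import *
a=np.load('ws.npy')[130:220,205:305];b=np.load('wc.npy')[140:230,200:300]
save('c2.png',np.hstack([cv2.resize(x,(400,360),interpolation=cv2.INTER_CUBIC) for x in(a,b)]))
```

```text
(no output)
```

View pics/c2.png

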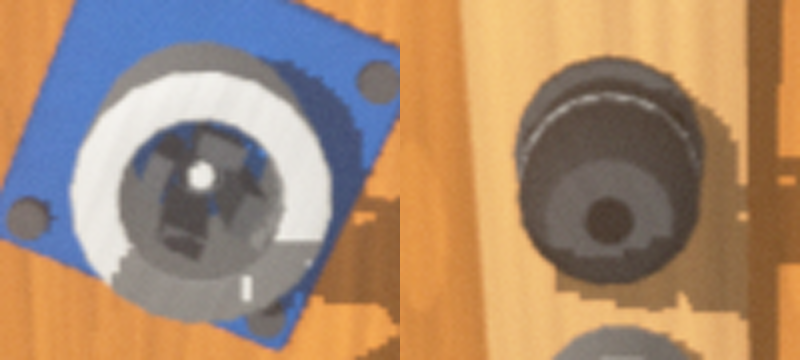

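The crop shows the socket rim centred at wrist px (255.1,179), with its lower part in shadow. The chuck's nose hole is at (252.25,195).

Run:
```python
from h import *
ld=lambda f:tuple(np.load(f,allow_pickle=True))
print(onz('wrist',[(255.1,179)],75,ld('wsI.npy')),onz('wrist',[(252.25,195)],122,ld('wcI.npy')))
delta((537.4,267.5,75,1.571))
```

```text
[[592.22017846  16.88158757  75.        ]] [[537.45728966 267.70577718 122.        ]]
now 3.2 [537.4 261.7 200.4] [3.1413e+00 1.0000e-03 1.5657e+00] F [-0.85 -0.52  0.34] 85.57438870704571 0.0
[5.9, -0.0, 125.3] [0.0002, 0.001, -0.0053]
```

>>> {"op": "play_rows", "data": {
  "deltas": [4.5,0,40,0,0,-0.005,1,4.5,0,80,0,0,-0.005,1,4.5,0,110,0,0,-0.005,1,4.5,0,126,0,0,-0.005,1,4.5,0,126,0,0,-0.005,1,4.5,0,126,0,0,-0.005,1,4.5,0,126,0,0,-0.005,0.4,4.5,0,126,0,0,-0.005,0.3,4.5,0,126,0,0,-0.005,0.2,4.5,0,126,0,0,-0.005,0.2]
}}

```text
clock: 4.45
eef_pos: [537.1, 268.6, 75.2]
tool_rot: [3.14, -0.0, 1.574]
force: [-1.1, -0.5, 5.0]
width: 38.1
gripper_force: 60.0
```

>>> {"op": "play_rows", "data": {
  "deltas": [0,0,0,0,0,0,0.2,0,0,0,0,0,0,0.2,0,0,0,0,0,0,0.2]
}}

```text
clock: 4.82
eef_pos: [537.1, 268.6, 75.3]
tool_rot: [3.14, -0.0, 1.574]
force: [-1.0, -0.4, 5.0]
width: 38.1
gripper_force: 60.0
```

Run:
```python
from h import *
delta((537.4,266.5,75,1.571))
```

```text
now 4.825 [537.1 268.6  75.3] [ 3.1404e+00 -3.0000e-04  1.5738e+00] F [-1.03 -0.4   4.99] 38.11676864616246 59.96686591068283
[-2.1, 0.3, 0.3] [0.0012, -0.0003, 0.0028]
```

>>> {"op": "play_rows", "data": {
  "deltas": [0,0,-30,0,0,0,0.2,0,0,-70,0,0,0,0.2,0,0,-110,0,0,0,0.2,0,0,-140,0,0,0,0.2,-40,8,-140,0,0,0,0.2,-90,19,-140,0,0,0,0.2,-140,30,-140,0,0,0,0.2,-190,41,-140,0,0,0,0.2,-215,50,-130,0,0,0,0.2,-215,50,-130,0,0,0,0.2]
}}

```text
clock: 6.08
eef_pos: [586.8, 49.6, 203.0]
tool_rot: [-3.139, 0.002, 1.568]
force: [0.1, 0.3, -2.7]
width: 38.2
gripper_force: 61.0
```

Run:
```python
from h import *
I=info('wrist');im=get_image('wrist');np.save('wh.npy',im)
sc=get_image('scene')
save('wh.png',np.hstack([cv2.resize(im,(400,300)),cv2.resize(sc[100:250,180:380],(400,300),interpolation=cv2.INTER_CUBIC)]))
print(proj('wrist',[(592,17,75),(591.4,15,75)],I))
np.save('whI.npy',np.array(I,dtype=object),allow_pickle=True)
delta((591.4,18,150,1.571))
```

```text
[[257.86485334 216.88106272]
 [257.27409788 218.70225816]]
now 6.175 [586.7  54.2 204. ] [-3.1404e+00 -9.0000e-04  1.5739e+00] F [-0.02  1.44 -2.03] 38.48152420838855 61.054956174921244
[-36.3, 4.7, 53.9] [-0.0012, -0.0009, 0.0029]
```

View pics/wh.png

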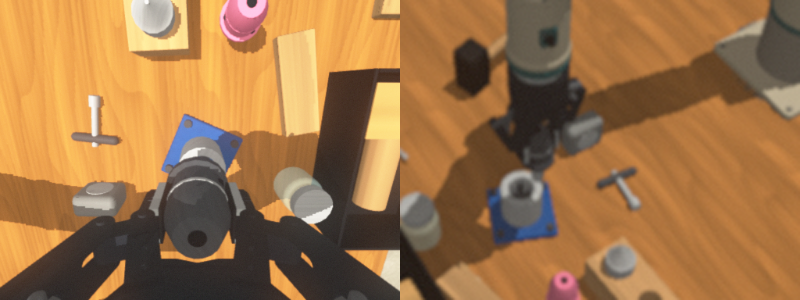

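The chuck is gripped and upright. Its nose hole is at wrist px (253.4,304.6), and the socket is ahead of it.

Run:
```python
from h import *
im=np.load('wh.npy');I=tuple(np.load('whI.npy',allow_pickle=True))
g=cv2.cvtColor(im,cv2.COLOR_RGB2GRAY)[285:325,235:275]
m=(g<g.min()+12).astype(np.uint8);n,l,st,ce=cv2.connectedComponentsWithStats(m)
for i in range(1,n):
  if st[i,4]>30: print(st[i],ce[i]+[235,285])
print(I[2][:3,3])
for z in (250,251): print(onz('wrist',[(253.4,304.6)],z,I))
delta((591.4,18,150,1.571))
```

```text
[  6  10  23  21 348] [252.06896552 305.01436782]
[587.43716409 125.34201151 346.25633327]
[[587.35278111  49.01822407 250.        ]]
[[587.35365776  49.81114631 251.        ]]
now 6.175 [586.7  54.2 204. ] [-3.1404e+00 -9.0000e-04  1.5739e+00] F [-0.02  1.44 -2.03] 38.48152420838855 61.054956174921244
[-36.3, 4.7, 53.9] [-0.0012, -0.0009, 0.0029]
```

>>> {"op": "play_rows", "data": {
  "deltas": [-18,2,20,0,0,0.003,0.2,-36,4.7,40,-0.001,-0.001,0.003,0.2,-36,4.7,54,-0.001,-0.001,0.003,0.2,-36,4.7,54,-0.001,-0.001,0.003,0.2,-36,4.7,54,-0.001,-0.001,0.003,0.2,-36,4.7,54,-0.001,-0.001,0.003,0.2]
}}

```text
clock: 6.92
eef_pos: [592.7, 18.6, 151.2]
tool_rot: [3.139, 0.0, 1.572]
force: [0.3, -0.4, -3.3]
width: 38.5
gripper_force: 61.0
```

Run:
```python
from h import *
delta((591.4,17.8,145,1.571))
sc=get_image('scene');im=get_image('wrist')
s=read_state()['eef_pos'];P=[(s[0],s[1],s[2]-65.2),(592,15.5,75)];print(proj('scene',P))
save('w3.png',np.hstack([cv2.resize(sc[150:225,190:290],(400,300),interpolation=cv2.INTER_CUBIC),cv2.resize(im[120:270,160:360],(400,300),interpolation=cv2.INTER_CUBIC)]))
```

```text
now 6.925 [592.7  18.6 151.2] [3.139e+00 4.000e-04 1.572e+00] F [ 0.32 -0.37 -3.3 ] 38.51310196569757 61.02949041640386
[-0.8, -1.3, 6.2] [0.0026, 0.0004, 0.001]
[[240.86588914 191.98844803]
 [240.58808883 193.34818016]]
```

View pics/w3.png

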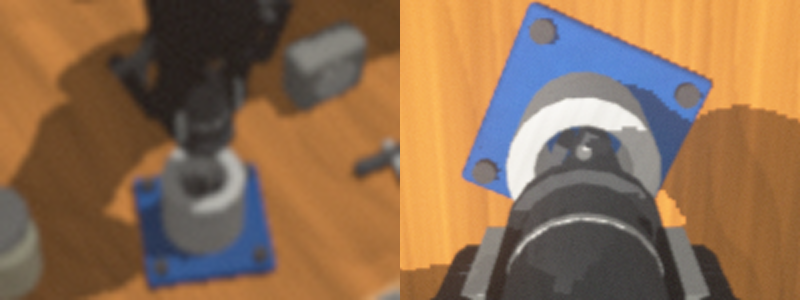

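>>> {"op": "play_rows", "data": {
  "deltas": [-0.8,-0.4,5,0.0026,0,0,0.2,-0.8,-0.4,11,0.0026,0,0,0.2,-0.8,-0.4,17,0.0026,0,0,0.2,-0.8,-0.4,22,0.0026,0,0,0.2,-0.8,-0.4,22,0.0026,0,0,0.2,-0.8,-0.4,22,0.0026,0,0,0.2]
}}

```text
clock: 7.78
eef_pos: [591.8, 16.7, 128.4]
tool_rot: [-3.14, 0.001, 1.571]
force: [0.9, -0.7, -3.3]
width: 38.1
gripper_force: 61.0
```

>>> {"op": "play_rows", "data": {
  "deltas": [0.8,0,1.5,0,0,0,0.2,0.8,0,3,0,0,0,0.2,0.8,0,4.5,0,0,0,0.2,0.8,0,6,0,0,0,0.2,0.8,0,6,0,0,0,0.2]
}}

```text
clock: 8.4
eef_pos: [592.1, 17.2, 122.3]
tool_rot: [-3.141, 0.001, 1.571]
force: [2.0, -1.9, -2.4]
width: 38.4
gripper_force: 61.1
```

>>> {"op": "play_rows", "data": {
  "deltas": [0,0,1,0,0,0,0.2,0,0,2,0,0,0,0.2,0,0,3,0,0,0,0.2,0,0,3,0,0,0,0.2]
}}

```text
clock: 8.9
eef_pos: [592.0, 17.2, 119.4]
tool_rot: [-3.141, 0.001, 1.571]
force: [1.9, -2.9, 0.4]
width: 38.7
gripper_force: 61.2
```

>>> {"op": "play_rows", "data": {
  "deltas": [-0.6,0.3,0,0,0,0,0.2,-1.2,0.5,0,0,0,0,0.2,-1.2,0.5,0,0,0,0,0.2]
}}

```text
clock: 9.28
eef_pos: [592.1, 16.8, 119.3]
tool_rot: [-3.14, 0.0, 1.571]
force: [0.3, -1.1, -0.9]
width: 38.2
gripper_force: 61.2
```

>>> {"op": "play_rows", "data": {
  "deltas": [0,0,1,0,0,0,0.2,0,0,2,0,0,0,0.2,0,0,2,0,0,0,0.2]
}}

```text
clock: 9.65
eef_pos: [592.3, 16.6, 117.4]
tool_rot: [-3.14, 0.001, 1.571]
force: [0.8, -0.7, 1.4]
width: 38.6
gripper_force: 61.5
```

>>> {"op": "play_rows", "data": {
  "deltas": [0,0,0,0,0,0,0.3,0,0,0,0,0,0,0.45,0,0,0,0,0,0,0.7,0,0,0,0,0,0,1,0,0,0,0,0,0,1]
}}

```text
clock: 10.28
eef_pos: [591.9, 16.4, 117.2]
tool_rot: [-3.139, 0.001, 1.571]
force: [-0.4, -0.4, -0.5]
width: 85.4
gripper_force: 0.0
```

Run:
```python
from h import *
delta((592,17,200,1.571))
sc=get_image('scene');im=get_image('wrist');np.save('wr.npy',im);np.save('wrI.npy',np.array(info('wrist'),dtype=object),allow_pickle=True)
save('w4.png',np.hstack([cv2.resize(sc[150:225,190:290],(400,300),interpolation=cv2.INTER_CUBIC),cv2.resize(im[120:345,110:410],(400,300),interpolation=cv2.INTER_CUBIC)]))
```

```text
now 10.275 [591.9  16.4 117.2] [-3.1394e+00  1.0000e-03  1.5708e+00] F [-0.43 -0.42 -0.45] 85.44222936844237 0.0
[0.5, -0.1, -82.8] [-0.0022, 0.001, -0.0002]
```

View pics/w4.png

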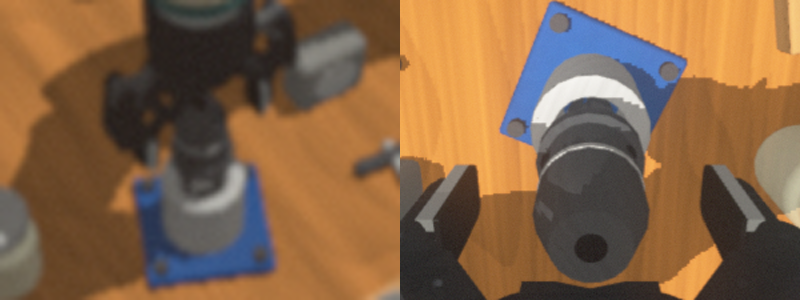

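The chuck stands upright in the socket, released, with its collar just above the rim. Next I go for the mallet.

>>> {"op": "play_rows", "data": {
  "deltas": [0,0,-50,0,0,0,1,0,0,-100,0,0,0,1,0,0,-130,0,0,0.1,1,-55,-15,-130,0,0,0.27,1,-110,-30,-130,0,0,0.44,1,-165,-45,-130,0,0,0.61,1,-220,-60,-120,0,0,0.78,1,-277,-74,-100,0,0,0.95,1,-277,-74,-90,0,0,1.12,1,-277,-74,-80,0,0,1.27,1]
}}

```text
clock: 11.62
eef_pos: [517.7, -261.6, 197.2]
tool_rot: [3.141, 0.002, 0.293]
force: [1.0, 1.2, -0.4]
width: 85.8
gripper_force: 0.0
```

>>> {"op": "play_rows", "data": {
  "deltas": [0,0,0,0,0,0,1,0,0,0,0,0,0,1,0,0,0,0,0,0,1]
}}

```text
clock: 12.0
eef_pos: [518.7, -260.6, 198.2]
tool_rot: [3.141, 0.001, 0.302]
force: [-0.1, 0.7, 0.7]
width: 85.4
gripper_force: 0.0
```

Run:
```python
from h import *
I=info('wrist');im=get_image('wrist')
delta((518,-261,50,.3))
hsv=cv2.cvtColor(im,cv2.COLOR_RGB2HSV)
print(proj('wrist',[(518.4,-261,90)],I))
save('wm.png',im);np.save('wm.npy',im);np.save('wmI.npy',np.array(I,dtype=object),allow_pickle=True)
```

```text
now 12.05 [ 518.6 -260.6  198.2] [3.1406e+00 1.0000e-03 3.0210e-01] F [ 0.13 -0.35  0.28] 85.52041731546927 0.0
[-0.6, 0.1, 148.2] [0.001, 0.001, 0.0021]
[[253.42272391 191.70280205]]
```

View pics/wm.png

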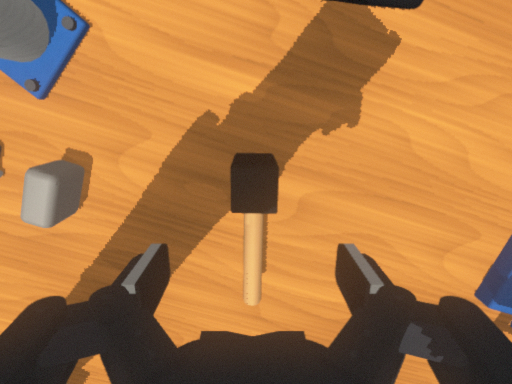

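The mallet's top face is centred at px about (254.5,191), against a predicted (253.4,191.7), and it lines up with the gripper. I'm descending to grip it.

>>> {"op": "play_rows", "data": {
  "deltas": [0,0.7,55,0,0,0.02,1,0,0.7,105,0,0,0.02,1,0,0.7,135,0,0,0.02,1,0,0.7,148,0,0,0.02,1,0,0.7,148,0,0,0.02,1,0,0.7,148,0,0,0.02,0.5,0,0.7,148,0,0,0.02,0.3,0,0.7,148,0,0,0.02,0.3,0,0.7,148,0,0,0.02,0.3,0,0.7,148,0,0,0.02,0.3]
}}

```text
clock: 13.3
eef_pos: [519.3, -262.0, 51.2]
tool_rot: [3.139, -0.0, 0.281]
force: [-0.0, 0.2, 6.9]
width: 45.0
gripper_force: 61.7
```

Run:
```python
from h import *
delta((592,16.3,240,.3))
```

```text
now 13.3 [ 519.3 -262.    51.2] [ 3.1392e+00 -1.0000e-04  2.8070e-01] F [-0.01  0.18  6.86] 44.99770759871803 61.70227289199829
[147.0, -246.9, -189.4] [0.0024, -0.0001, -0.0193]
```

>>> {"op": "play_rows", "data": {
  "deltas": [0,0,-50,0,0,0,0.3,0,0,-100,0,0,0,0.3,0,0,-150,0,0,0,0.3,27,-45,-185,0,0,0,0.3,54,-90,-195,0,0,0,0.3,81,-136,-195,0,0,0,0.3,108,-181,-195,0,0,0,0.3,130,-220,-195,0,0,0,0.3,147,-247,-195,0.002,0,0,0.3,147,-247,-195,0.002,0,0,0.3]
}}

```text
clock: 14.55
eef_pos: [591.2, 21.3, 243.9]
tool_rot: [-3.138, 0.002, 0.287]
force: [-0.9, 0.7, -3.1]
width: 45.1
gripper_force: 64.0
```

>>> {"op": "play_rows", "data": {
  "deltas": [0,0,0,0,0,0,0.3,0,0,0,0,0,0,0.3,0,0,0,0,0,0,0.3,0,0,0,0,0,0,0.3]
}}

```text
clock: 15.05
eef_pos: [591.3, 16.2, 244.4]
tool_rot: [-3.14, 0.002, 0.28]
force: [-0.0, -0.3, -3.6]
width: 45.1
gripper_force: 64.0
```

Run:
```python
from h import *
delta((592,16.3,220,.28))
```

```text
now 15.05 [591.3  16.2 244.4] [-3.1402e+00  1.8000e-03  2.7980e-01] F [-0.02 -0.27 -3.62] 45.12031366617241 64.01123285293579
[0.7, 0.1, 24.4] [-0.0014, 0.0018, -0.0002]
```

>>> {"op": "play_rows", "data": {
  "deltas": [0.7,0,8,-0.001,0.002,0,0.3,0.7,0,16,-0.001,0.002,0,0.3,0.7,0,23,-0.001,0.002,0,0.3,0.7,0,26,-0.001,0.002,0,0.3,0.7,0,26,-0.001,0.002,0,0.3,0.7,0,26,-0.001,0.002,0,0.3]
}}

```text
clock: 15.8
eef_pos: [592.3, 17.1, 218.6]
tool_rot: [-3.141, -0.001, 0.281]
force: [-0.2, -0.5, -3.8]
width: 45.0
gripper_force: 64.0
```

>>> {"op": "play_rows", "data": {
  "deltas": [0,0,0.5,0,0,0,0.3,0,0,1,0,0,0,0.3,0,0,1.5,0,0,0,0.3,0,0,2,0,0,0,0.3]
}}

```text
clock: 16.3
eef_pos: [592.0, 17.1, 216.3]
tool_rot: [-3.141, -0.0, 0.281]
force: [-0.0, 0.5, -3.2]
width: 45.2
gripper_force: 64.0
```

>>> {"op": "play_rows", "data": {
  "deltas": [0,0,0.5,0,0,0,0.3,0,0,1,0,0,0,0.3,0,0,1.5,0,0,0,0.3,0,0,2,0,0,0,0.3]
}}

```text
clock: 16.8
eef_pos: [592.2, 17.1, 214.6]
tool_rot: [-3.141, -0.001, 0.281]
force: [-0.1, 0.1, -1.6]
width: 44.9
gripper_force: 64.1
```

>>> {"op": "play_rows", "data": {
  "deltas": [0,0,0.4,0,0,0,0.3,0,0,0.8,0,0,0,0.3,0,0,1.2,0,0,0,0.3,0,0,1.5,0,0,0,0.3]
}}

```text
clock: 17.3
eef_pos: [592.2, 17.1, 213.0]
tool_rot: [-3.141, -0.001, 0.281]
force: [0.1, -0.2, 0.7]
width: 44.9
gripper_force: 64.3
```

>>> {"op": "play_rows", "data": {
  "deltas": [0,0,0.5,0,0,0,0.3,0,0,1,0,0,0,0.3,0,0,1.5,0,0,0,0.3,0,0,2,0,0,0,0.3]
}}

```text
clock: 17.8
eef_pos: [592.2, 17.1, 211.0]
tool_rot: [-3.141, -0.001, 0.281]
force: [-0.3, 0.4, 2.5]
width: 45.2
gripper_force: 64.6
```

>>> {"op": "play_rows", "data": {
  "deltas": [0,0,0.5,0,0,0,0.3,0,0,1,0,0,0,0.3,0,0,1.5,0,0,0,0.3,0,0,2,0,0,0,0.3]
}}

```text
clock: 18.3
eef_pos: [592.3, 17.1, 209.1]
tool_rot: [-3.141, -0.001, 0.281]
force: [-0.2, -0.1, 6.6]
width: 44.8
gripper_force: 64.9
```

>>> {"op": "play_rows", "data": {
  "deltas": [0,0,0.3,0,0,0,0.3,0,0,0.6,0,0,0,0.3,0,0,0.9,0,0,0,0.3,0,0,1.2,0,0,0,0.3]
}}

```text
clock: 18.8
eef_pos: [592.4, 17.1, 208.3]
tool_rot: [-3.141, -0.001, 0.281]
force: [-1.2, 0.6, 7.7]
width: 45.8
gripper_force: 65.1
```

>>> {"op": "play_rows", "data": {
  "deltas": [0,0,0.3,0,0,0,0.3,0,0,0.6,0,0,0,0.3,0,0,0.9,0,0,0,0.3]
}}

```text
clock: 19.18
eef_pos: [592.5, 17.1, 207.6]
tool_rot: [-3.141, -0.002, 0.281]
force: [-1.2, 0.6, 8.4]
width: 44.6
gripper_force: 65.3
```

>>> {"op": "play_rows", "data": {
  "deltas": [0,0,0.3,0,0,0,0.3,0,0,0.6,0,0,0,0.3,0,0,0.9,0,0,0,0.3]
}}

```text
clock: 19.55
eef_pos: [592.6, 17.1, 206.8]
tool_rot: [-3.141, -0.002, 0.281]
force: [-1.3, -0.3, 8.8]
width: 45.2
gripper_force: 65.4
```

>>> {"op": "play_rows", "data": {
  "deltas": [0,0,0.3,0,0,0,0.3,0,0,0.6,0,0,0,0.3,0,0,0.9,0,0,0,0.3]
}}

```text
clock: 19.92
eef_pos: [592.7, 17.1, 206.1]
tool_rot: [-3.142, -0.002, 0.281]
force: [-0.9, -0.1, 11.2]
width: 45.6
gripper_force: 65.5
```

>>> {"op": "play_rows", "data": {
  "deltas": [0,0,0.3,0,0,0,0.3,0,0,0.6,0,0,0,0.3,0,0,0.8,0,0,0,0.3]
}}

```text
clock: 20.3
eef_pos: [592.8, 17.1, 205.5]
tool_rot: [-3.142, -0.002, 0.281]
force: [-1.8, 0.5, 11.8]
width: 44.6
gripper_force: 65.6
```

>>> {"op": "play_rows", "data": {
  "deltas": [0,0,0.3,0,0,0,0.3,0,0,0.6,0,0,0,0.3,0,0,0.8,0,0,0,0.3]
}}

```text
clock: 20.68
eef_pos: [592.8, 17.1, 204.9]
tool_rot: [-3.142, -0.003, 0.281]
force: [-1.9, 1.0, 13.1]
width: 45.4
gripper_force: 65.8
```

>>> {"op": "play_rows", "data": {
  "deltas": [0,0,0.3,0,0,0,0.3,0,0,0.6,0,0,0,0.3,0,0,0.8,0,0,0,0.3]
}}

```text
clock: 21.05
eef_pos: [593.1, 17.2, 204.8]
tool_rot: [3.141, -0.003, 0.281]
force: [-2.8, -0.1, 17.6]
width: 44.9
gripper_force: 66.3
```

>>> {"op": "play_rows", "data": {
  "deltas": [0,0,0.3,0,0,0,0.3,0,0,0.6,0,0,0,0.3]
}}

```text
clock: 21.3
eef_pos: [593.4, 17.2, 204.7]
tool_rot: [3.141, -0.004, 0.281]
force: [-3.1, -1.3, 21.3]
width: 44.9
gripper_force: 66.7
```

>>> {"op": "play_rows", "data": {
  "deltas": [0,0,-1,0,0,0,0.3,0,0,-3,0,0,0,0.3,0,0,-10,0,0,0,0.3,0,0,-30,0,0,0,0.3,0,0,-50,0,0,0,0.3,0,0,-50,0,0,0,0.3]
}}

```text
clock: 22.05
eef_pos: [592.7, 17.0, 252.6]
tool_rot: [3.142, -0.002, 0.281]
force: [-0.1, 0.4, -4.0]
width: 44.9
gripper_force: 64.1
```

Run:
```python
from h import *
delta((519.3,-262,120,.28),(519.3,-262,51.5,.28))
```

```text
now 22.05 [592.7  17.  252.6] [ 3.1416e+00 -2.1000e-03  2.8070e-01] F [-0.12  0.39 -3.97] 44.922590827497615 64.06294226646423
[-148.1, 247.8, 132.3] [0.0, -0.0021, 0.0007]
[-148.2, 247.8, 200.8] [0.0, -0.0021, 0.0007]
```

>>> {"op": "play_rows", "data": {
  "deltas": [-25,42,0,0,0,0,0.3,-52,87,0,0,0,0,0.3,-79,132,0,0,0,0,0.3,-106,177,20,0,0,0,0.3,-130,217,50,0,0,0,0.3,-148,248,90,0,-0.002,0,0.3,-148,248,130,0,-0.002,0,0.3,-148,248,165,0,-0.002,0,0.3,-148,248,185,0,-0.002,0,0.3,-148,248,185,0,-0.002,0,0.3]
}}

```text
clock: 23.3
eef_pos: [516.4, -261.1, 64.1]
tool_rot: [-3.137, 0.006, 0.281]
force: [0.2, -0.3, -3.6]
width: 45.0
gripper_force: 63.7
```

Run:
```python
from h import *
delta((519.3,-262,51.2,.28))
b=get_image('scene');a=get_image('top')
save('end.png',np.hstack([cv2.resize(b[130:230,180:313],(400,300),interpolation=cv2.INTER_CUBIC),cv2.resize(a[150:225,210:310],(400,300),interpolation=cv2.INTER_CUBIC)]))
for z in (153,161,164):print(z,proj('scene',[(592,16,z)]),proj('top',[(592,14,z)]))
```

```text
now 23.3 [ 516.4 -261.1   64.1] [-3.1372  0.0063  0.2809] F [ 0.22 -0.34 -3.59] 44.98802050397476 63.711808919906616
[2.6, 1.7, 12.8] [-0.0044, 0.0063, 0.0009]
153 [[240.33220456 178.13631596]] [[260.83398558 180.4505561 ]]
161 [[240.29488074 176.46723147]] [[260.87682294 179.78904478]]
164 [[240.28078119 175.83638774]] [[260.89311341 179.53747438]]
```

View pics/end.png

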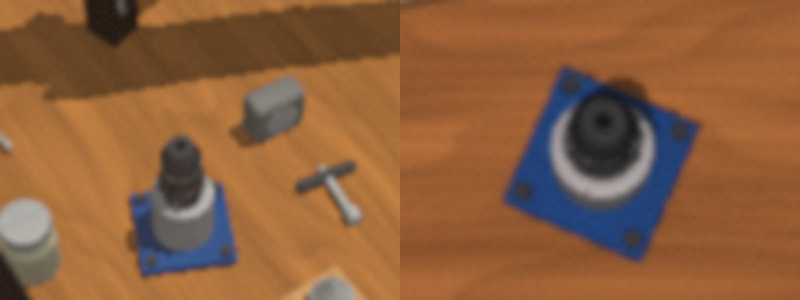

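That was picture 11, one over the limit of 10, so I won't view any more. It shows the chuck upright and deep in the socket, with its nose at about (179,145) in the left half, and the surroundings undisturbed. Now I set the mallet down.

>>> {"op": "play_rows", "data": {
  "deltas": [0,0,5,0,0,0,0.3,0,0,9,0,0,0,0.3,0,0,11,0,0,0,0.3,0,0,12,0,0,0,0.3,0,0,12,0,0,0,0.3]
}}

```text
clock: 24.02
eef_pos: [518.6, -262.2, 54.8]
tool_rot: [-3.141, 0.002, 0.281]
force: [-0.2, 0.6, -3.6]
width: 44.9
gripper_force: 63.8
```

>>> {"op": "play_rows", "data": {
  "deltas": [0,0,1,0,0,0,0.3,0,0,2,0,0,0,0.3,0,0,3,0,0,0,0.3,0,0,3.5,0,0,0,0.3]
}}

```text
clock: 24.52
eef_pos: [518.5, -262.2, 51.2]
tool_rot: [-3.141, 0.002, 0.281]
force: [-0.1, -1.3, 0.3]
width: 44.8
gripper_force: 64.5
```

>>> {"op": "play_rows", "data": {
  "deltas": [0,0,0,0,0,0,0.5,0,0,0,0,0,0,0.8,0,0,0,0,0,0,1,0,0,0,0,0,0,1,0,0,-20,0,0,0,1,0,0,-60,0,0,0,1,0,0,-110,0,0,0,1,0,0,-160,0,0,0,1,0,0,-160,0,0,0,1,0,0,-160,0,0,0,1]
}}

```text
clock: 25.78
eef_pos: [518.4, -262.0, 211.1]
tool_rot: [-3.141, 0.002, 0.281]
force: [-0.7, -0.9, -0.4]
width: 85.5
gripper_force: 0.0
```

Run:
```python
from h import *
I=info('wrist');im=get_image('wrist');s=read_state();print(s['eef_pos'],s['force'],s['width'])
g=im.max(2);m=(g<70).astype(np.uint8);m[235:]=0;n,l,st,c=cv2.connectedComponentsWithStats(m)
for i in range(1,n):
  if st[i,4]>400:print(st[i],c[i])
print(proj('wrist',[(518.5,-262,90),(518.5,-262,45)],I))
```

```text
[ 518.01914027 -261.72394207  210.30846795] [ 0.40337374  0.26187594 -1.33177446] 85.27465112518917
[314   0  97   8 486] [371.2654321    2.41152263]
[ 231  152   44   56 2191] [251.32131447 178.01551803]
[[253.30571063 187.26187146]
 [253.18903061 176.23731124]]
```

The mallet stands where it was set down (dark blob at px 231–275 by 152–208, close to the predicted position). The gripper is clear.

```bash
python3 -c "
from cell import finish_job
print(finish_job())"
```

```text
the job is handed in; nothing more can be done
None
```

The chuck is driven home: the push force jumped to about 25 N with the collar about 16 mm above the rim. The mallet stands back on the bench where it started, and I handed the job in at about 26 s. I viewed 11 pictures, one over the limit of 10.

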